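Take the hot blade tray out of the steriliser with the lifter

ROBOT

A 6-joint arm with a two-finger parallel gripper is mounted at the origin on the work surface. World frame = base frame: x ahead of the robot, y to its left, z up, the work surface at z = 0. Lengths are in mm, angles in rad, forces in N, time in s.
With the tool pointing down it reaches from about 275 to 850 mm from the base axis. Payload 19 kg.
Tool frame: the origin (TCP) lies at the very end of the fingers, on their centre line; the grasp point (between the pads) lies 19 mm behind it; y points along the fingers, x is the direction in which the jaws open and shut, and the axes are right-handed (so a half turn about y gives the same grasp; the last joint's range is limited). The gripper opens to 85 mm and grips with 20 to 120 N. Pads are 22 mm wide; open, the fingers measure 114 mm over their backs; the gripper's body (76 mm by 85 mm) begins 54 mm behind the grasp point. The pads swing forward as they close: fully open they stand 13 mm farther back than shut.
Start: joints at [0.982, 0.15, 1.437, -0, 1.554, -0.134], TCP at [252.586, 516.517, 231.267] pointing down, gripper open.
Joint ranges: [-2.8, 2.8], [-0.68, 2.1], [0.12, 2.68], [-1.39, 4.53], [0.16, 2.79], [-2.81, 2.81]. Speed limits (rad/s): [1.89, 1.89, 2.22, 3.01, 3.01, 3.01].

INTERFACE

Orientations are given as a unit quaternion [x, y, z, w].
In Python, from rig import manip gives the robot as it stands.
- The arm moves only by the tool send_rows, never from a script. Its argument "series" is one flat list of numbers, 4 for each row, row after row: the shift along the tool's x, y, z in m, then the turn about the tool's y in rad. A call has 1 to 5 rows; each row is the pose to reach, as a shift and turn from the pose commanded when the call began, along the tool's axes at that moment; what a row does not reach only later rows make up. A row lasts 1/12 s, in which the tool goes at most 41.7 mm and 7.16 degrees, less where a joint would pass 70% of its speed; a pose out of reach is approached as far as the arm can. A call with a gripper value outside its range is refused whole. "jaw" is the closure, from 0 (fully open) to 1 (shut), set as the call begins (left out, the last holds). The fingers move at their own pace and stop on an object; "newtons" is the grip in N (left out, the last holds). Time passes only in rows, so rows that repeat a pose let the fingers close. It gives the time, the measured TCP pose, the force and the opening at its end, in the units of the state.
- manip.get_obs(): the state, without advancing time (a new reading comes with each control period).
- manip.camera(name): name is "scene" or "top" or "wrist"; returns a dict with "img" (400x640x3 uint8, red, green, blue), "depth" (400x640 float32, mm along the optical axis (not along the pixel's ray), 0 where there is no reading), "camera_matrix" (3x3 intrinsics, pixels), "origin" and "attitude" of the camera in the world. Camera axes: x right, y up, looking along -z (the intrinsics and any distortion apply to the point x, -y, -z); pixel columns grow to the right and rows downward; lengths in mm; the calibration is good to about 2 mm. The wrist camera is an equidistant fisheye: a pixel r from the principal point sees the ray r / f radians off the axis. A picture is of the moment at which its call begins.
- manip.sign_off(): hands the job in, once; it reports no verdict.
The state is a dict: "clock": time; "joints": joint angles; "joint_velocities": joint speeds; "joint_efforts": joint torques, N m; "tool_pos": TCP position; "tool_rot": TCP orientation; "contact_force": force on the tool from outside, world axes, zero at the start; "torque": the same for the moment, N m; "opening": opening from 0.0 (shut) to 1.0 (fully open).
Only numpy, scipy, OpenCV 4.12 (cv2) and the standard library are available. Lean on these libraries where they do the work, as an engineer would, in place of code of your own. Each camera call takes 0.05 s, during which the arm holds its last target. There are 200 camera calls.

TASK

The steriliser has finished and its tray with the two clipper blades is too hot to touch: slide the lifter under the tray, lift it off the shelf and, without tipping it over or spilling the blades, put it down gently in the middle of the heat mat. Then draw the lifter out and lay it back, plate flat, on the bare counter. Neither the tray nor the blades may be touched by the gripper, and leave the sprayer, the clipper and the jar where they are.

Things in the scene. Friction and masses are not known exactly. Their poses are not given: they have to be found in the camera images.
- lifter: Tray lifter (cranked turner), 200 g, lying plate-down on the counter. Origin: centre of the plate's underside; +x to the free front edge, z up. Steel plate 96 (x) x 80 (y) x 2 mm with a square front edge; at its rear (x = -48) an upturned heel, top at z = 16 mm, from which a 22 mm wide tang slopes up and back to the grip. Plate friction about 0.3. Centre of mass near x = -30 mm.
- lifter_grip (a point): Where to hold the lifter: on the centre line of its black non-slip plastic grip, 105 mm behind (x = -105) and 60 mm above the lifter's origin; axes as the lifter's. The grip is level with the plate, x = -70 to -170 mm, 16 mm wide (y), 22 mm high (z = 49 to 71). The lifter stands by itself but tips if the grip is pressed down.
- lifter_tip (a point): Middle of the lifter plate's front edge, on the underside: 48 mm ahead (x) of the lifter's origin.
- tray: Shallow steel tray, 0.13 to 0.24 kg empty, 119 (x) x 143 (y) mm over the rim, 16 mm high. Origin: centre of the floor's underside, z up. Flat floor 94 x 118 x 2 mm; on all sides the underside turns up at 25 degrees for 8 mm (rising 3.5 mm), then steeply: a thin edge held down on the shelf wedges in under there. It lies flat, a little askew, and slides (friction 0.3) when pushed.
- blade_a: Steel clipper blade set, 38 x 44 x 13 mm, 55 g, lying loose in the tray. Origin: centre of its underside.
- blade_b: A second, identical clipper blade set, lying loose in the tray beside the first.
- steriliser: Fixed white hot-air steriliser. Origin: on the counter under the middle of the loading place of its drawn-out shelf; +x points into the machine, y along its front, z up. Housing 360 mm wide, 255 mm high, begins at x = +100 mm; nothing stands over the shelf in front of it. The dropped door lies 35 mm below the shelf's top, from x = -53 mm inwards.
- shelf (a point): Middle of the loading place on the level steel shelf's top, 80 mm above the counter; axes as the steriliser's. Free front edge at x = -104 mm; turned-up sides 8 mm high at y = +-100 mm; turned-up back 24 mm high, its face at x = +80 mm: a tray pushed along +x slides up to 33 mm until it meets this back and stays.
- mat: Fixed square silicone heat mat 220 x 220 x 4 mm on the counter, dark with a thin lighter border line. Origin: centre of its underside. Grippy (friction about 1.0): a tray stands still on it while the smooth lifter is drawn out.
- mat_top (a point): Centre of the mat's top surface, 4 mm above the counter; axes as the mat's, along its sides.
- sprayer: Bystander: standing spray bottle, 66 mm across, 177 mm high. Origin: centre of its underside.
- clipper: Bystander: hair clipper lying on the counter, about 175 x 46 x 40 mm. Origin: centre of its underside.
- jar: Bystander: low jar with a black lid, 74 mm across, 90 mm high. Origin: centre of its underside.
Things that resemble listed ones, but are neither listed nor needed, are in the scene too. What is shaped like the lifter but blue is not meant.

How it is judged:
By the outcome, as a careful person would: the job done as asked, in the order asked, and still so for the second after the job is handed in, with the robot touching nothing.
It also fails if it takes over 70 s, if anything falls off the work surface, if the arm or the gripper's body presses on something with over 40 N, if the wrist force passes 120 N, or if a joint passes its speed limit or range.

## Working session

There is one attempt and no reset: what is moved stays moved. The work goes in short steps, Python scripts to look and compute and a tool call to move; the robot and the scene stay as the last step left them, time stands still between calls to the robot, and variables do not carry over. Pictures are saved under pics/ and viewed, on a budget of 15 in all, crops included, one or two more only if the job needs it, and the job is handed in when it is done.

Besides the shell and the picture viewer there is one more tool, called as name(argument=value, ...) on one line, values as JSON. send_rows: Moves the arm, as the interface text tells. Its arguments: {"type":"object","properties":{"series":{"type":"array","items":{"type":"number"}},"jaw":{"type":"number"},"newtons":{"type":"number"}},"required":["series"]}

```bash
mkdir -p pics; ls; cat > h.py <<'E'
import numpy as np, cv2
from scipy.spatial.transform import Rotation as R
from rig import manip
np.set_printoptions(precision=1,suppress=True)
def cam(n):
    c=manip.camera(n); c['R']=R.from_quat(c['attitude']).as_matrix() if np.size(c['attitude'])==4 else np.array(c['attitude']); c['o']=np.array(c['origin']); c['K']=np.array(c['camera_matrix']); return c
def save(c,f): cv2.imwrite('pics/'+f,c['img'][:,:,::-1])
def cloud(c):
    K=c['K'];v,u=np.mgrid[0:400,0:640];d=c['depth']
    p=np.stack([(u-K[0,2])/K[0,0]*d,-(v-K[1,2])/K[1,1]*d,-d],-1)
    return p@c['R'].T+c['o']
def ray(c,uv,z):
    K=c['K'];uv=np.atleast_2d(uv).astype(float)
    r=np.stack([(uv[:,0]-K[0,2])/K[0,0],-(uv[:,1]-K[1,2])/K[1,1],-np.ones(len(uv))],-1)@c['R'].T
    return c['o']+r*((z-c['o'][2])/r[:,2])[:,None]
E
python3 - <<'E'
from h import *
for n in ('top','scene'):
    c=cam(n); save(c,n+'0.png'); np.savez(n+'0.npz',**{k:np.array(v) for k,v in c.items()}); print(n,c['o'],c['R'],c['K'],[k for k in c])
print(manip.get_obs())
E
```

```text
pics
top [ 254.5  124.3 1685. ] [[ 0.   1.  -0.1]
 [-1.   0.  -0. ]
 [ 0.   0.1  1. ]] [[471.    0.  327.5]
 [  0.  471.  200.6]
 [  0.    0.    1. ]] ['img', 'depth', 'camera_matrix', 'origin', 'attitude', 'R', 'o', 'K']
scene [ 893.3 -452.8  773.7] [[ 0.8 -0.4  0.4]
 [ 0.6  0.5 -0.6]
 [-0.   0.7  0.7]] [[366.5   0.  315.7]
 [  0.  366.5 199.8]
 [  0.    0.    1. ]] ['img', 'depth', 'camera_matrix', 'origin', 'attitude', 'R', 'o', 'K']
{'clock': 0.1, 'joints': array([ 1. ,  0.2,  1.4,  0. ,  1.6, -0.1]), 'joint_velocities': array([-0., -0., -0.,  0.,  0.,  0.]), 'joint_efforts': array([  0. , -71.4, -57.2,  -0. ,   0. ,   0. ]), 'tool_pos': array([252.5, 516.4, 230.8]), 'tool_rot': array([ 0.6,  0.4, -0.4, -0.6]), 'contact_force': array([-0. , -0.6,  0.6]), 'torque': array([ 0., -0.,  0.]), 'opening': 1.0006340229474093}
```

View pics/top0.png

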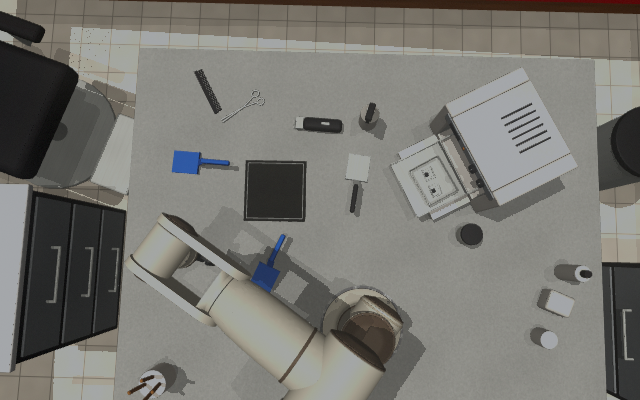

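View pics/scene0.png

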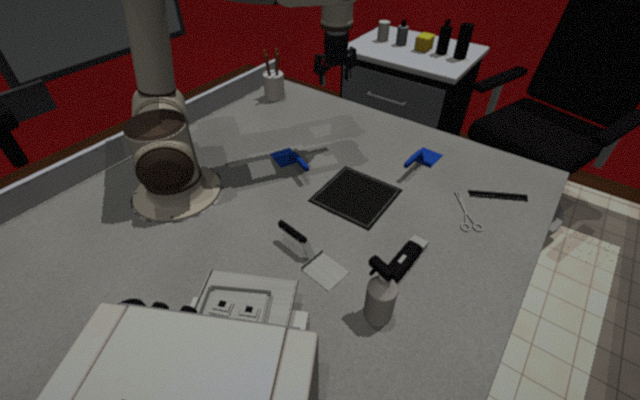

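```bash
cat > m.py <<'E'
from h import *
L=lambda n:dict(np.load(n+'0.npz'))
c=L('top');P=cloud(c);hsv=cv2.cvtColor(c['img'],cv2.COLOR_RGB2HSV);g=hsv[...,2]
def blob(mask,roi,z):
    m=np.zeros((400,640),np.uint8);x0,y0,x1,y1=roi;m[y0:y1,x0:x1]=mask[y0:y1,x0:x1]
    n,l,s,ct=cv2.connectedComponentsWithStats(m);i=1+np.argmax(s[1:,4]);k=(l==i).astype(np.uint8)
    cs,_=cv2.findContours(k,0,1);r=cv2.minAreaRect(max(cs,key=cv2.contourArea))
    W=ray(c,cv2.boxPoints(r),z);print(s[i,4],'cen',ray(c,[ct[i]],z)[0],'corners',W[:,:2].tolist(), 'sides',np.linalg.norm(W[0]-W[1]),np.linalg.norm(W[1]-W[2]),'ang',np.degrees(np.arctan2(*(W[1]-W[0])[[1,0]])), 'medz',np.median(P[k>0][:,2]))
    return k
print('mat');blob((g<90).astype(np.uint8),(235,150,315,230),4)
print('plate');blob((g>185).astype(np.uint8),(335,145,380,183),2)
print('grip');blob((g<80).astype(np.uint8),(340,178,370,220),71)
print('jar');blob((g<80).astype(np.uint8),(450,215,490,255),90)
# shelf/tray by height
z=P[...,2]
for lo,hi,nm in ((76,85,'shelf'),(90,102,'rim'),(240,270,'house')):
    m=((z>lo)&(z<hi)).astype(np.uint8);m[:,:380]=0;m[260:]=0
    if nm!='house': m[:,482:]=0
    q=P[m>0][:,:2].astype(np.float32);r=cv2.minAreaRect(q);print(nm,len(q),r,cv2.boxPoints(r).tolist())
print(g[150:180:4,345:375:3])
E
python3 m.py; python3 -c "
import cv2;a=cv2.imread('pics/top0.png')[110:235,340:500];cv2.imwrite('pics/crop.png',cv2.resize(a,None,fx=5,fy=4.8,interpolation=cv2.INTER_CUBIC))"
```

```text
mat
3593 cen [475.4 318.6   4. ] corners [[366.1265619965944, 427.3479679228763], [587.2230197497661, 431.5638194559883], [586.9332134290935, 207.07344592189625], [365.8943355587016, 206.11763589949703]] sides 221.1366478789739 224.49056059705424 ang 1.092379470724605 medz 4.422022328649973
plateTraceback (most recent call last):
  File "m.py", line 11, in <module>
    print('plate');blob((g>185).astype(np.uint8),(335,145,380,183),2)
                   ~~~~^^^^^^^^^^^^^^^^^^^^^^^^^^^^^^^^^^^^^^^^^^^^^^
  File "m.py", line 6, in blob
    n,l,s,ct=cv2.connectedComponentsWithStats(m);i=1+np.argmax(s[1:,4]);k=(l==i).astype(np.uint8)
                                                     ~~~~~~~~~^^^^^^^^^
    return _wrapfunc(a, 'argmax', axis=axis, out=out, **kwds)
    return bound(*args, **kwds)
ValueError: attempt to get argmax of an empty sequence
```

View pics/crop.png

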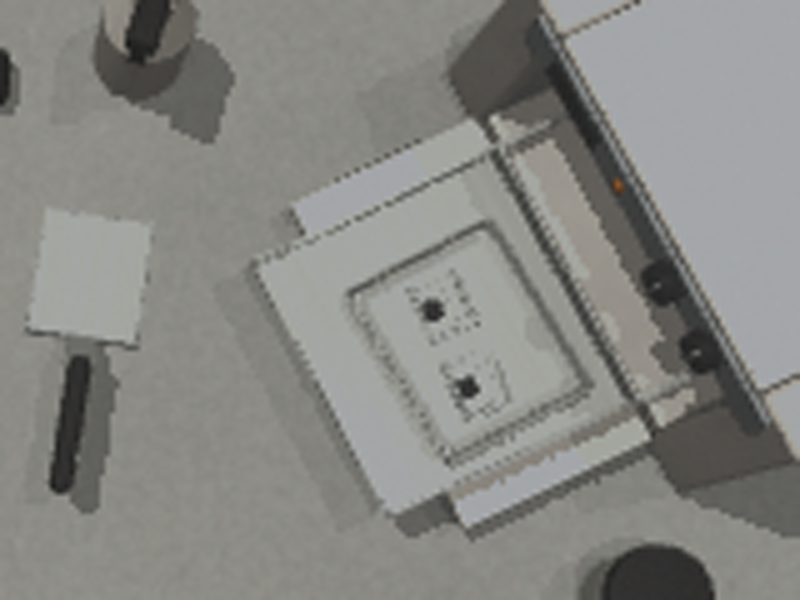

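```bash
sed -i "s/^print('plate').*/print('plate');gg=cv2.GaussianBlur(g,(3,3),0);blob((gg>157).astype(np.uint8),(340,150,375,180),2)/" m.py
cat >> m.py <<'E'
cc=lambda x,y:(340+(x+.5)/5-.5,110+(y+.5)/4.8-.5)
for nm,pts,zz in (('shelf front',[(252,262),(388,515)],80),('shelf back',[(495,150),(650,432)],104),('house front',[(540,20),(765,430)],255),('tray rim',[(350,292),(488,224),(592,382),(450,465)],96),('blades',[(433,310),(468,387)],95)):
    w=ray(c,[cc(*p) for p in pts],zz);print(nm,w[:,:2].tolist(),w.mean(0),np.degrees(np.arctan2(*(w[1]-w[0])[[1,0]])),np.linalg.norm(np.diff(w,axis=0),axis=1))
E
python3 m.py
```

```text
mat
3593 cen [475.4 318.6   4. ] corners [[366.1265619965944, 427.3479679228763], [587.2230197497661, 431.5638194559883], [586.9332134290935, 207.07344592189625], [365.8943355587016, 206.11763589949703]] sides 221.1366478789739 224.49056059705424 ang 1.092379470724605 medz 4.422022328649973
plate
500 cen [571.   21.8   2. ] corners [[532.0554124043927, 64.94100673802663], [619.2615427871008, 53.75591894003152], [609.5159757638237, -22.143987361998697], [522.4272643431403, -10.534667921603116]] sides 87.92050594357808 76.52301518668845 ang -7.308871672575964 medz 2.9269992690477693
grip
141 cen [448.8  37.2  71. ] corners [[400.0712277990858, 51.52770543318316], [498.7297815985552, 39.73238047679091], [496.69377391124976, 22.232704767607217], [398.0645319421816, 34.14465859758097]] sides 99.3611590543794 17.617717707732762 ang -6.817752812840828 medz 70.16486667327626
jar
410 cen [ 332.9 -359.9   90. ] corners [[305.68751343666327, -311.0394767388235], [376.9752672601727, -325.48912137829285], [362.89543866529004, -406.88899215757056], [291.754157384568, -392.0492066784998]] sides 72.
[... 1368 characters left out ...]
152.15633847780353 [203.9]
shelf back [[649.400953780493, -248.01050608090952], [449.4833463715072, -352.9969976167508]] [ 549.4 -300.5  104. ] -152.29384414404677 [225.8]
house front [[698.8082762371137, -240.45463612223944], [434.08575343704564, -377.75185489916237]] [ 566.4 -309.1  255. ] -152.58667842751458 [298.2]
tray rim [[545.2861048759548, -150.80084000436125], [597.2148455452912, -245.14277845304503], [485.1096659867077, -316.13146019358265], [423.2402448661852, -219.5995928185838]] [ 512.7 -232.9   96. ] -61.170244285300114 [107.7 132.7 114.7]
blades [[534.039410759712, -207.84054274745444], [479.3357290265243, -231.9050862142961]] [ 506.7 -219.9   95. ] -156.25496028598863 [59.8]
```

```bash
cat > plan.py <<'E'
# usage: plan.py x y z liftyaw_deg  -> shift from current pose in tool axes (m), turn about tool y; lifter yaw = tool z dir (+flip)
from h import *
import sys
o=manip.get_obs();T=R.from_quat(o['tool_rot']).as_matrix();p=np.array(o['tool_pos'])
yaw=np.degrees(np.arctan2(T[1,2],T[0,2]))
print('t',o['clock'],'pos',p,'toolz yaw',yaw,'y',T[:,1],'F',o['contact_force'],'M',o['torque'],'open',round(o['opening'],3));print('q',np.round(o['joints'],3))
a=[float(v) for v in sys.argv[1:]]
if a:
    d=T.T@(np.array(a[:3])-p);t=-((a[3]-yaw+180)%360-180)
    print('shift',np.round(d/1000,4),'turn',round(np.radians(t),4),'deg',t,'rows>=',max(np.linalg.norm(d)/41.7,abs(t)/7.16))
E
python3 plan.py 464 35 180 -7;python3 plan.py 464 35 180 173
```

```text
t 0.1 pos [252.5 516.4 230.8] toolz yaw 153.94282879672215 y [-0. -0. -1.] F [-0.  -0.6  0.6] M [ 0. -0.  0.] open 1.001
q [ 1.   0.2  1.4  0.   1.6 -0.1]
shift [-0.3  0.1 -0.4] turn 2.809 deg 160.94282879672215 rows>= 22.478048714626
t 0.1 pos [252.5 516.4 230.8] toolz yaw 153.94282879672215 y [-0. -0. -1.] F [-0.  -0.6  0.6] M [ 0. -0.  0.] open 1.001
q [ 1.   0.2  1.4  0.   1.6 -0.1]
shift [-0.3  0.1 -0.4] turn -0.3326 deg -19.057171203277846 rows>= 12.667657588956141
```

```bash
sed -i 's/^from h import \*/from h import *\nnp.set_printoptions(precision=4,suppress=True)/' plan.py; python3 plan.py 464 35 180 -7|tail -1
```

```text
shift [-0.3395  0.051  -0.4015] turn 2.809 deg 160.94282879672215 rows>= 22.478048714626
```

send_rows(series=[-0.0226,0.0034,-0.0268,0,-0.0453,0.0068,-0.0535,0,-0.0679,0.0102,-0.0803,0,-0.0905,0.0136,-0.107,0,-0.113,0.017,-0.134,0], jaw=0)

```text
clock: 0.52
tool_pos: [323.4, 354.6, 213.8]
tool_rot: [0.6, 0.374, -0.375, -0.6]
contact_force: [0.5, -0.8, -0.5]
opening: 0.999
```

send_rows(series=[-0.0226,0.0034,-0.0268,0,-0.0453,0.0068,-0.0535,0,-0.0679,0.0102,-0.0803,0,-0.0905,0.0136,-0.107,0,-0.113,0.017,-0.134,0])

```text
clock: 0.93
tool_pos: [394.2, 194.1, 197.1]
tool_rot: [0.6, 0.374, -0.374, -0.6]
contact_force: [1.3, -0.1, 0.9]
opening: 1.002
```

send_rows(series=[-0.0226,0.0034,-0.0268,0,-0.0453,0.0068,-0.0535,0,-0.0679,0.0102,-0.0803,0,-0.0905,0.0136,-0.107,0,-0.113,0.017,-0.134,0])

```text
clock: 1.35
tool_pos: [465.0, 33.6, 180.0]
tool_rot: [-0.6, -0.374, 0.374, 0.6]
contact_force: [0.7, 0.8, -0.8]
opening: 1.003
```

send_rows(series=[0,0,0,0.12,0,0,0,0.24,0,0,0,0.36,0,0,0,0.48,0,0,0,0.6])

```text
clock: 1.77
tool_pos: [464.7, 35.3, 180.0]
tool_rot: [-0.684, -0.178, 0.179, 0.684]
contact_force: [0.0, -0.9, -0.8]
opening: 1.002
```

send_rows(series=[0,0,0,0.12,0,0,0,0.24,0,0,0,0.36,0,0,0,0.48,0,0,0,0.6])

```text
clock: 2.18
tool_pos: [464.7, 35.4, 180.1]
tool_rot: [0.706, -0.032, 0.032, -0.706]
contact_force: [-0.7, 0.7, -0.2]
opening: 1.001
```

send_rows(series=[0,0,0,0.12,0,0,0,0.24,0,0,0,0.36,0,0,0,0.48,0,0,0,0.6])

```text
clock: 2.6
tool_pos: [464.7, 35.4, 180.1]
tool_rot: [0.666, -0.239, 0.239, -0.665]
contact_force: [0.1, 0.5, 0.3]
opening: 1.004
```

send_rows(series=[0,0,0,0.12,0,0,0,0.24,0,0,0,0.36,0,0,0,0.48,0,0,0,0.6])

```text
clock: 3.02
tool_pos: [464.6, 35.4, 180.1]
tool_rot: [0.565, -0.425, 0.425, -0.565]
contact_force: [-0.3, -0.1, 0.5]
opening: 1.002
```

send_rows(series=[0,0,0,0.11,0,0,0,0.21,0,0,0,0.31,0,0,0,0.409,0,0,0,0.409])

```text
clock: 3.43
tool_pos: [464.7, 35.4, 180.1]
tool_rot: [-0.467, 0.531, -0.531, 0.467]
contact_force: [0.1, 0.7, 0.0]
opening: 1.002
```

```bash
cat >> h.py <<'E'
def rayf(c,uv,z):
    K=c['K'];uv=np.atleast_2d(uv).astype(float);a=(uv-K[:2,2])/K[0,0];r=np.hypot(*a.T)
    s=np.where(r>1e-9,np.sin(r)/np.maximum(r,1e-9),1)
    d=np.stack([a[:,0]*s,-a[:,1]*s,-np.cos(r)],-1)@c['R'].T
    return c['o']+d*((z-c['o'][2])/d[:,2])[:,None]
E
python3 - <<'E'
from h import *
c=cam('wrist');save(c,'w1.png');print(c['o'],c['R'],c['K'])
np.savez('w1.npz',**{k:np.array(v) for k,v in c.items()})
E
python3 plan.py
```

```text
[548.   26.2 322.9] [[-0.1  0.9  0.3]
 [-1.  -0.1 -0. ]
 [ 0.  -0.3  0.9]] [[309.7   0.  321.1]
 [  0.  309.7 192.7]
 [  0.    0.    1. ]]
t 3.4833 pos [464.6838  35.3904 180.1122] toolz yaw -6.922577079950428 y [-0.0004 -0.0001 -1.    ] F [-0.0488 -0.0939 -0.3207] M [-0.0121 -0.0239  0.0611] open 1.001
q [-0.089 -0.055  1.756 -0.     1.441  1.602]
```

View pics/w1.png

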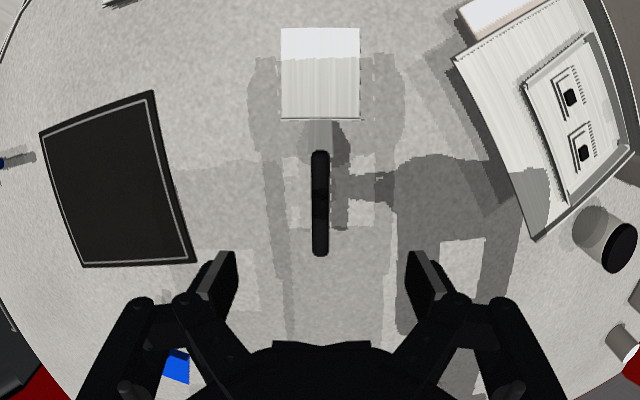

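```bash
python3 - <<'E'
from h import *
c=dict(np.load('w1.npz'))
print('grip ends',rayf(c,[(320.5,152),(320.5,255)],71)[:,:2])
print('plate corners', rayf(c,[(281,28),(360,28),(361,118),(281,118)],2)[:,:2])
print('tray rim', rayf(c,[(522,85),(597,33),(632,152),(568,205)],96)[:,:2])
print('shelf front', rayf(c,[(455,60),(535,238)],80)[:,:2])
print('blades', rayf(c,[(570,97),(583,152)],94)[:,:2])
print('mat', rayf(c,[(39,132),(152,90),(197,262),(82,267)],4)[:,:2])
E
```

```text
grip ends [[498.   32.8]
 [401.6  45.3]]
plate corners [[619.5  57.6]
 [609.3 -21.8]
 [515.1 -11.6]
 [525.7  70.5]]
tray rim [[ 543.7 -142. ]
 [ 599.9 -251.9]
 [ 474.4 -323.5]
 [ 426.  -210.8]]
shelf front [[ 564.9  -86. ]
 [ 385.9 -183.2]]
blades [[ 533.8 -204.4]
 [ 479.5 -227.3]]
mat [[582.6 428.3]
 [584.4 211.6]
 [367.6 208.6]
 [365.5 428.8]]
```

send_rows(series=[-0.001,0.035,0,0,-0.001,0.07,0,0,-0.001,0.105,0,0,-0.001,0.13,0,0,-0.001,0.139,0,0])

```text
clock: 3.9
tool_pos: [463.0, 36.5, 37.9]
tool_rot: [-0.471, 0.53, -0.528, 0.468]
contact_force: [-0.5, -0.2, -0.7]
opening: 1.001
```

send_rows(series=[0,0,0,0,0,0,0,0,0,0,0,0,0,0,0,0,0,0,0,0], jaw=1, newtons=60)

```text
clock: 4.32
tool_pos: [465.6, 36.3, 42.5]
tool_rot: [0.468, -0.529, 0.53, -0.469]
contact_force: [0.1, -0.4, -0.4]
opening: 0.298
```

send_rows(series=[0,0,0,0,0,0,0,0,0,0,0,0], newtons=100)

```text
clock: 4.57
tool_pos: [465.4, 36.3, 42.2]
tool_rot: [0.468, -0.529, 0.53, -0.469]
contact_force: [-2.2, 0.6, 9.4]
opening: 0.169
```

```bash
python3 plan.py
```

```text
t 4.5667 pos [465.3796  36.3245  42.2096] toolz yaw -6.9883160051270385 y [ 0.0013 -0.0003 -1.    ] F [-2.1611  0.5796  9.4345] M [-0.0424  0.1845 -0.015 ] open 0.169
q [-0.087  0.074  1.926 -0.     1.14   1.606]
```

send_rows(series=[0,-0.005,0,0,0,-0.02,0,0,0,-0.04,0,0,0,-0.06,0,0,0,-0.08,0,0])

```text
clock: 4.98
tool_pos: [464.6, 36.4, 122.5]
tool_rot: [-0.469, 0.53, -0.529, 0.468]
contact_force: [1.1, -0.5, -1.8]
opening: 0.17
```

send_rows(series=[0,-0.02,0,0,0,-0.04,0,0,0,-0.055,0,0,0,-0.06,0,0,0,-0.06,0,0])

```text
clock: 5.4
tool_pos: [465.3, 36.4, 182.4]
tool_rot: [0.468, -0.529, 0.53, -0.469]
contact_force: [0.3, -0.3, -0.8]
opening: 0.165
```

```bash
cat > w.py <<'E'
from h import *
import sys
def cloudf(c):
    K=c['K'];v,u=np.mgrid[0:400,0:640];a=(u-K[0,2])/K[0,0];b=(v-K[1,2])/K[1,1];r=np.hypot(a,b)+1e-9;d=c['depth'];k=np.tan(r)/r
    return np.stack([a*k*d,-b*k*d,-d],-1)@c['R'].T+c['o']
if __name__=='__main__':
    c=cam('wrist');save(c,sys.argv[1]+'.png');np.savez(sys.argv[1]+'.npz',**{k:np.array(v) for k,v in c.items()})
    P=cloudf(c);o=manip.get_obs();T=R.from_quat(o['tool_rot']).as_matrix();p=np.array(o['tool_pos'])
    # lifter-like frame: x=toolz, y=-toolx, z=up, origin TCP
    q=(P-p)@np.stack([T[:,2],-T[:,0],-T[:,1]],1)
    m=(c['depth']>0)&(q[...,0]>62)&(q[...,0]<145)&(abs(q[...,1])<35)&(q[...,2]>-65)&(q[...,2]<-15)
    Q=q[m];print('pts',len(Q))
    if len(Q)>50:
        A=np.c_[Q[:,:2],np.ones(len(Q))];s=np.linalg.lstsq(A,Q[:,2],rcond=None)[0];r=Q[:,2]-A@s
        k=abs(r)<3;s=np.linalg.lstsq(A[k],Q[k,2],rcond=None)[0]
        print('pitch,roll deg',np.degrees(np.arctan(s[:2])),'top z rel TCP at x=105:',s[0]*105+s[2],'tip153:',s[0]*153+s[2],'rms',np.std(r[k]),k.mean())
E
python3 w.py w2; python3 plan.py
```

```text
pts 15312
pitch,roll deg [-0.1 -0.1] top z rel TCP at x=105: -39.290495457308374 tip153: -39.39271131342134 rms 0.701143912483071 1.0
t 5.45 pos [464.8745  36.3999 181.1996] toolz yaw -6.9975120788029 y [ 0.0003 -0.0001 -1.    ] F [-0.0219  0.1505 -3.244 ] M [ 0.0109  0.1053 -0.0225] open 0.166
q [-0.087 -0.055  1.754 -0.     1.442  1.606]
```

```bash
python3 plan.py 392.9 -6.2 170 -62 | tail -1
```

```text
shift [ 0.0511  0.0112 -0.0663] turn 0.96 deg 55.0024879211971 rows>= 7.681911720837584
```

send_rows(series=[0.01,0.002,-0.014,0.1,0.02,0.004,-0.028,0.2,0.03,0.007,-0.042,0.3,0.04,0.009,-0.055,0.4,0.0511,0.0112,-0.0663,0.5])

```text
clock: 5.87
tool_pos: [391.5, -6.3, 168.6]
tool_rot: [-0.322, 0.63, -0.629, 0.321]
contact_force: [1.2, -0.4, -1.0]
opening: 0.166
```

send_rows(series=[0,0,0,0.1,0,0,0,0.2,0,0,0,0.3,0,0,0,0.4,0,0,0,0.46])

```text
clock: 6.28
tool_pos: [392.3, -6.2, 168.8]
tool_rot: [-0.17, 0.687, -0.686, 0.168]
contact_force: [0.3, 0.6, -1.5]
opening: 0.167
```

send_rows(series=[0,0,0,0,0,0,0,0,0,0,0,0])

```text
clock: 6.53
tool_pos: [392.6, -6.2, 169.5]
tool_rot: [-0.172, 0.686, -0.686, 0.172]
contact_force: [0.6, 0.0, -1.7]
opening: 0.17
```

```bash
python3 w.py w3; python3 plan.py 399.7 -19.1 126 -62
```

```text
pts 14967
pitch,roll deg [-0.2 -0.1] top z rel TCP at x=105: -40.848241442708705 tip153: -41.00574633502275 rms 0.6989126718911557 1.0
t 6.5833 pos [392.7309  -6.2307 169.698 ] toolz yaw -61.89097534879655 y [-0.0007  0.     -1.    ] F [ 0.1077  0.3499 -2.3002] M [ 0.1566  0.002  -0.002 ] open 0.17
q [-0.213 -0.212  1.914 -0.     1.44   2.438]
shift [-0.0001  0.0437  0.0147] turn 0.0019 deg 0.10902465120344118 rows>= 1.1051229633464223
```

```bash
cp w3.png pics/w3.png 2>/dev/null; ls pics
```

```text
crop.png
scene0.png
top0.png
w1.png
w2.png
w3.png
```

View pics/w3.png

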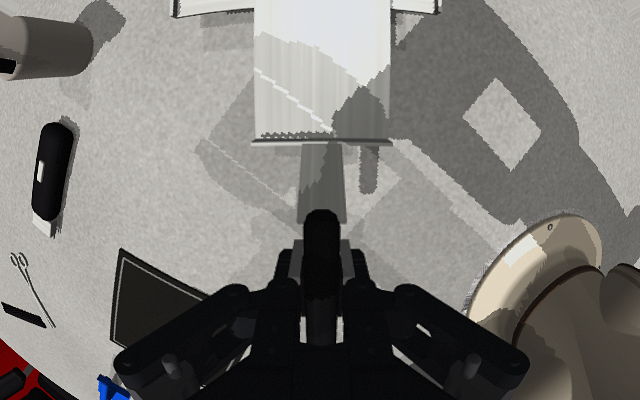

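send_rows(series=[0,0,0.004,0,0,0.01,0.01,0,0,0.025,0.0147,0,0,0.038,0.0147,0,0,0.0437,0.0147,0])

```text
clock: 7.0
tool_pos: [399.2, -19.6, 124.2]
tool_rot: [-0.172, 0.686, -0.686, 0.17]
contact_force: [-0.9, 0.6, -2.8]
opening: 0.17
```

send_rows(series=[0,0,0,0,0,0.001,0,0,0,0.002,0,0,0,0.0025,0,0,0,0.003,0,0])

```text
clock: 7.42
tool_pos: [400.0, -19.3, 123.8]
tool_rot: [0.171, -0.686, 0.686, -0.171]
contact_force: [-0.5, 0.3, -2.2]
opening: 0.172
```

send_rows(series=[0,0.0005,0,0,0,0.001,0,0,0,0.001,0,0])

```text
clock: 7.67
tool_pos: [399.9, -19.3, 122.5]
tool_rot: [0.171, -0.686, 0.686, -0.171]
contact_force: [0.6, -0.5, -0.8]
opening: 0.167
```

```bash
python3 w.py w4; python3 plan.py
```

```text
pts 14991
pitch,roll deg [ 0. -0.] top z rel TCP at x=105: -40.32054561576022 tip153: -40.32018041183083 rms 0.7028491284434512 1.0
t 7.7167 pos [399.9009 -19.2755 122.5581] toolz yaw -61.99881415501782 y [ 0.0003 -0.0002 -1.    ] F [ 0.7796  0.1218 -1.0138] M [-0.0308 -0.0316  0.0444] open 0.17
q [-0.241 -0.159  1.969 -0.     1.331  2.412]
```

send_rows(series=[0,0.0005,0,0,0,0.001,0,0,0,0.001,0,0])

```text
clock: 7.97
tool_pos: [399.9, -19.3, 121.5]
tool_rot: [0.171, -0.686, 0.686, -0.171]
contact_force: [-1.2, 1.3, 2.7]
opening: 0.172
```

send_rows(series=[0,0.0005,0,0,0,0.001,0,0,0,0.001,0,0])

```text
clock: 8.22
tool_pos: [400.0, -19.3, 120.6]
tool_rot: [0.171, -0.686, 0.686, -0.171]
contact_force: [-0.9, 1.3, 6.8]
opening: 0.168
```

```bash
python3 w.py w4; python3 plan.py
```

```text
pts 15148
pitch,roll deg [ 0.8 -0. ] top z rel TCP at x=105: -38.87520469742771 tip153: -38.23583618554899 rms 0.6942208546434795 1.0
t 8.2667 pos [399.9996 -19.3064 120.6563] toolz yaw -62.00552495361118 y [ 0.0006 -0.0003 -1.    ] F [-1.0966  1.5317  5.6376] M [-0.4109 -0.1804  0.0487] open 0.174
q [-0.241 -0.157  1.972 -0.     1.326  2.412]
```

send_rows(series=[0,-0.0003,0,0,0,-0.0006,0.003,0,0,-0.0006,0.01,0,0,-0.0006,0.018,0,0,-0.0006,0.026,0], newtons=120)

```text
clock: 8.68
tool_pos: [412.4, -42.7, 121.3]
tool_rot: [0.171, -0.686, 0.686, -0.171]
contact_force: [-1.8, 1.6, 7.7]
opening: 0.168
```

send_rows(series=[0,0,0.006,0,0,0,0.012,0,0,0,0.018,0,0,0,0.024,0,0,0,0.03,0])

```text
clock: 9.1
tool_pos: [426.6, -69.2, 121.6]
tool_rot: [0.171, -0.686, 0.686, -0.171]
contact_force: [-2.8, 5.8, 14.4]
opening: 0.167
```

```bash
python3 w.py w5; python3 plan.py; python3 - <<'E'
from h import *
a=cam('top');b=cam('scene')
A=cv2.resize(a['img'][130:230,370:490],None,fx=4.4,fy=4.4,interpolation=2);B=cv2.resize(b['img'][240:360,140:340],None,fx=4,fy=3.67,interpolation=2)
h=min(len(A),len(B));cv2.imwrite('pics/ab5.png',cv2.resize(np.hstack([A[:h],B[:h]])[:,:,::-1],(800,int(800*h/(A.shape[1]+B.shape[1])))))
E
```

```text
pts 14968
pitch,roll deg [ 0.6 -0.1] top z rel TCP at x=105: -39.21942608071203 tip153: -38.68781561474606 rms 0.6974520042800362 1.0
t 9.15 pos [427.0869 -69.8705 121.6615] toolz yaw -62.01588557780675 y [ 0.0012 -0.0004 -1.    ] F [-0.8834 -1.3962  7.02  ] M [-0.8367 -0.3612  0.0158] open 0.165
q [-0.341 -0.085  1.907  0.     1.319  2.313]
```

View pics/ab5.png

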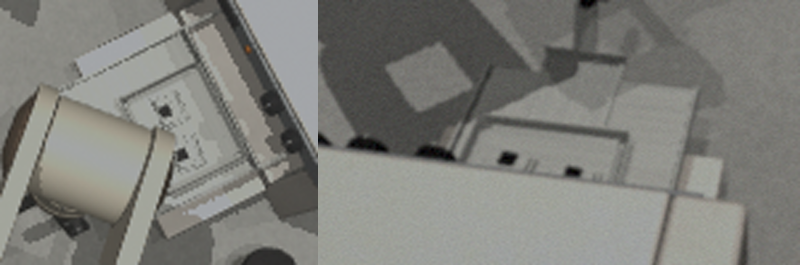

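send_rows(series=[0,-0.0004,0.005,0,0,-0.0004,0.01,0,0,-0.0004,0.015,0,0,-0.0004,0.02,0,0,-0.0004,0.025,0])

```text
clock: 9.67
tool_pos: [438.4, -91.1, 122.2]
tool_rot: [0.171, -0.686, 0.686, -0.171]
contact_force: [-3.3, 6.3, 18.1]
opening: 0.167
```

send_rows(series=[0,0,0.005,0,0,0,0.01,0,0,0,0.015,0,0,0,0.02,0,0,0,0.025,0])

```text
clock: 10.08
tool_pos: [450.1, -113.1, 122.3]
tool_rot: [-0.171, 0.686, -0.686, 0.171]
contact_force: [-4.0, 7.5, 18.0]
opening: 0.164
```

```bash
python3 plan.py;  python3 w.py w6;python3 - <<'E'
from h import *
a=cam('top');b=cam('scene')
A=cv2.resize(a['img'][130:230,370:490],None,fx=4.4,fy=4.4,interpolation=2);B=cv2.resize(b['img'][240:360,140:340],None,fx=4,fy=3.67,interpolation=2)
h=min(len(A),len(B));cv2.imwrite('pics/ab6.png',cv2.resize(np.hstack([A[:h],B[:h]])[:,:,::-1],(800,int(800*h/(A.shape[1]+B.shape[1])))))
E
```

```text
t 10.0833 pos [ 450.0954 -113.0925  122.3373] toolz yaw -62.00005068615484 y [ 0.0011  0.0003 -1.    ] F [-4.0245  7.502  18.0363] M [0.8409 0.5783 0.0059] open 0.164
q [-0.413 -0.018  1.842  0.001  1.317  2.24 ]
pts 15214
pitch,roll deg [ 5.5 -0.8] top z rel TCP at x=105: -36.84983180837373 tip153: -32.2296115617503 rms 1.3206044826437688 0.7370185355593533
```

View pics/ab6.png

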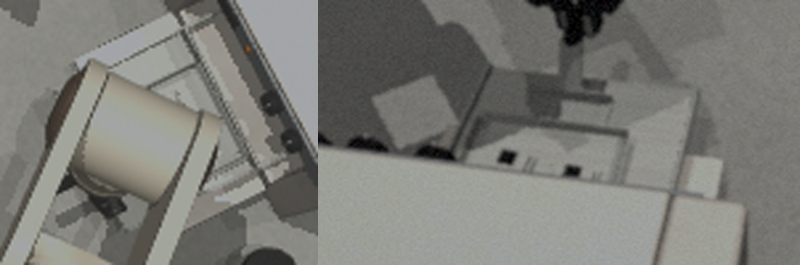

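```bash
cat > x.py <<'E'
from w import *
c=dict(np.load('w6.npz')) if len(sys.argv)<2 else cam('wrist')
P=cloudf(c);o=manip.get_obs();T=R.from_quat(o['tool_rot']).as_matrix();p=np.array(o['tool_pos'])
q=(P-p)@np.stack([T[:,2],-T[:,0],-T[:,1]],1)
for x in range(45,150,5):
    m=(c['depth']>0)&(abs(q[...,0]-x)<2)&(abs(q[...,1])<35)&(q[...,2]>-65)&(q[...,2]<0)
    m2=m&(abs(q[...,1])<12)
    print(x,m.sum(),'z med',np.round(np.median(q[m][:,2]),1) if m.any() else '', 'L/R', *[np.round(np.median(q[k][:,2]),1) if k.any() else '-' for k in (m&(q[...,1]>20),m&(q[...,1]<-20))])
E
python3 x.py; python3 - <<'E'
from h import *
for n in (0,1):
    c=dict(np.load('scene0.npz')) if n==0 else cam('scene')
    g=cv2.cvtColor(c['img'],cv2.COLOR_RGB2GRAY)
    m=np.zeros_like(g);m[293:318,205:265]=(g[293:318,205:265]<80)
    k,l,s,ct=cv2.connectedComponentsWithStats(m)
    for i in range(1,k):
        if s[i,4]>6: w=ray(c,[ct[i]],94)[0];print(n,s[i,4],ct[i],w,'s',w@[.4695,-.8829,0],'t',w@[.8829,.4695,0])
E
```

```text
45 931 z med -40.7 L/R -42.1 -41.9
50 597 z med -21.6 L/R -42.2 -42.0
55 1262 z med -37.0 L/R -35.1 -35.0
60 787 z med -40.0 L/R -40.0 -39.9
65 763 z med -40.0 L/R -39.9 -39.9
70 804 z med -40.0 L/R -40.1 -39.9
75 776 z med -39.9 L/R -40.0 -39.9
80 810 z med -40.0 L/R -40.0 -39.9
85 818 z med -39.9 L/R -40.1 -39.9
90 836 z med -39.9 L/R -40.0 -39.8
95 762 z med -23.7 L/R -23.5 -24.1
100 802 z med -33.5 L/R -33.4 -33.6
105 814 z med -35.8 L/R -35.8 -35.7
110 815 z med -36.2 L/R -36.2 -36.1
115 814 z med -36.3 L/R -36.3 -36.2
120 804 z med -36.5 L/R -36.7 -36.6
125 871 z med -36.6 L/R -37.0 -35.0
130 963 z med -34.1 L/R -36.9 -24.9
135 514 z med -32.9 L/R -31.3 -24.7
140 0 z med  L/R - -
145 0 z med  L/R - -
0 37 [221.6 303.4] [ 479.9 -232.3   94. ] s 430.3839000994903 t 314.6279365742504
0 35 [248.3 308.9] [ 534.4 -208.2   94. ] s 434.73642316424394 t 374.0616828485537
1 191 [228.  296.3] [ 478.  -212.2   94. ] s 411.74297712637497 t 322.3614840094977
1 36 [217.9 310.6] [ 486.3 -248.5   94. ] s 447.74454330845566 t 312.68086169668754
1 19 [245.  316.1] [ 540.5 -224.2   94. ] s 451.7315582711392 t 371.93550164133893
```

send_rows(series=[0,0,0.005,0,0,0,0.01,0,0,0,0.015,0,0,0,0.02,0,0,0,0.024,0])

```text
clock: 10.7
tool_pos: [461.4, -134.4, 122.3]
tool_rot: [-0.171, 0.686, -0.686, 0.171]
contact_force: [-3.3, 7.1, 17.4]
opening: 0.167
```

```bash
python3 plan.py;  python3 x.py 1 | awk '{print $1,$4,$5,$6,$7}'|xargs -n20;python3 - <<'E'
from h import *
c=cam('scene')
g=cv2.cvtColor(c['img'],cv2.COLOR_RGB2GRAY)
m=np.zeros_like(g);m[302:322,205:265]=(g[302:322,205:265]<80)
k,l,s,ct=cv2.connectedComponentsWithStats(m)
for i in range(1,k):
        if s[i,4]>6: w=ray(c,[ct[i]],94)[0];print(s[i,4],ct[i],w,'s',w@[.4695,-.8829,0],'t',w@[.8829,.4695,0])
E
```

```text
t 10.7 pos [ 461.3581 -134.3597  122.2774] toolz yaw -62.002576512636644 y [ 0.001   0.0003 -1.    ] F [-3.2607  7.0839 17.3908] M [0.8312 0.4735 0.0322] open 0.167
q [-0.444  0.017  1.807  0.001  1.317  2.208]
45 med -40.5 L/R -42.2 50 med -22.1 L/R -42.2 55 med -36.1 L/R -33.4 60 med -40.1 L/R -40.1
65 med -40.0 L/R -40.0 70 med -25.3 L/R -25.3 75 med -35.3 L/R -35.2 80 med -37.6 L/R -37.5
85 med -38.0 L/R -38.0 90 med -37.9 L/R -37.9 95 med -37.9 L/R -37.9 100 med -37.9 L/R -38.0
105 med -37.0 L/R -37.9 110 med -32.0 L/R -33.2 115 med -29.8 L/R -25.0 120 med -30.1 L/R -25.2
125 med -33.1 L/R -29.7 130 med -33.8 L/R -30.0 135 med -35.0 L/R -33.9 140 med -38.5 L/R -
145 med L/R - -
14 [206.  304.2] [ 454.8 -252.9   94. ] s 436.87402663952844 t 282.829910386011
43 [230.  303.9] [ 495.1 -222.5   94. ] s 428.85670730611616 t 332.6525418657658
47 [218.1 310.3] [ 486.  -247.7   94. ] s 446.8330380711993 t 312.7940813056648
30 [244.9 317.2] [ 542.1 -226.    94. ] s 454.0597762647573 t 372.4869935661077
```

send_rows(series=[0,-0.0005,0,0,0,-0.001,0,0,0,-0.002,0,0,0,-0.003,0,0,0,-0.004,0,0])

```text
clock: 11.22
tool_pos: [460.3, -133.8, 124.8]
tool_rot: [-0.171, 0.687, -0.686, 0.171]
contact_force: [0.1, 0.5, -5.4]
opening: 0.167
```

send_rows(series=[0,-0.001,-0.001,0,0,-0.003,-0.002,0,0,-0.005,-0.003,0,0,-0.007,-0.004,0,0,-0.008,-0.004,0])

```text
clock: 11.63
tool_pos: [458.9, -130.3, 133.8]
tool_rot: [0.171, -0.686, 0.686, -0.171]
contact_force: [-0.4, -0.8, -4.6]
opening: 0.16
```

```bash
python3 plan.py;  python3 x.py 1 | awk '{print $1,$5,$7,$8}'|xargs -n24
```

```text
t 11.6333 pos [ 458.9034 -130.2916  133.763 ] toolz yaw -61.9936577634948 y [ 0.0001 -0.0001 -1.    ] F [-0.3751 -0.7612 -4.6248] M [ 0.4251  0.2504 -0.0053] open 0.16
q [-0.438  0.001  1.799 -0.     1.342  2.214]
45 -15.6 -53.7 -53.6 50 -21.2 - - 55 -38.2 -37.4 -38.8 60 -41.1 -41.2 -41.1 65 -41.1 -41.1 -41.0 70 -28.1 -28.5 -28.6
75 -36.9 -36.7 -37.0 80 -39.1 -39.1 -39.1 85 -39.3 -39.4 -39.4 90 -39.4 -39.4 -39.4 95 -39.5 -39.4 -39.5 100 -39.4 -39.5 -39.0
105 -38.5 -39.6 -27.6 110 -32.1 -32.0 -26.9 115 -31.6 -26.9 -27.4 120 -31.9 -27.0 -31.7 125 -35.3 -31.8 -35.5 130 -35.9 -32.7 -35.9
135 -36.8 -35.8 -37.5 140 -39.9 - -39.6 145 L/R -
```

send_rows(series=[0,-0.004,0,0,0,-0.012,-0.001,0,0,-0.025,-0.004,0,0,-0.041,-0.01,0,0,-0.057,-0.018,0])

```text
clock: 12.1
tool_pos: [450.4, -114.6, 191.5]
tool_rot: [0.171, -0.686, 0.686, -0.171]
contact_force: [-0.0, 0.8, -4.8]
opening: 0.167
```

send_rows(series=[0,-0.016,-0.011,0,0,-0.031,-0.026,0,0,-0.041,-0.043,0,0,-0.047,-0.06,0,0,-0.049,-0.077,0])

```text
clock: 12.52
tool_pos: [414.2, -46.1, 241.2]
tool_rot: [0.17, -0.686, 0.687, -0.172]
contact_force: [-0.2, 0.4, -5.1]
opening: 0.166
```

send_rows(series=[0,0,-0.013,0,0,0,-0.02,0,0,0,-0.024,0,0,0,-0.025,0,0,0,-0.025,0])

```text
clock: 12.93
tool_pos: [402.7, -24.7, 239.3]
tool_rot: [0.171, -0.686, 0.686, -0.171]
contact_force: [0.1, -0.4, -4.1]
opening: 0.165
```

```bash
python3 plan.py 474.8 190.3 240 90;  python3 x.py 1 | awk '{print $1,$5,$7,$8}'|xargs -n24
```

```text
t 12.9333 pos [402.7075 -24.6791 239.2842] toolz yaw -61.99822059605334 y [-0.0003 -0.0002 -1.    ] F [ 0.0502 -0.4155 -4.0936] M [0.4352 0.2145 0.0012] open 0.165
q [-0.253 -0.22   1.779 -0.     1.582  2.4  ]
shift [-0.1646 -0.0008 -0.156 ] turn -2.6529 deg -151.99822059605333 rows>= 21.228801759225323
45 -12.0 - - 50 -21.1 - - 55 -38.2 -37.2 -38.7 60 -40.9 -40.9 -40.8 65 -40.8 -40.9 -40.5 70 -29.1 -29.2 -29.6
75 -37.0 -37.0 -37.1 80 -39.0 -38.9 -39.0 85 -39.1 -39.1 -39.1 90 -39.2 -39.1 -39.3 95 -39.3 -39.2 -39.4 100 -39.2 -39.4 -38.4
105 -38.0 -39.2 -27.0 110 -31.8 -31.3 -26.6 115 -31.6 -26.8 -27.6 120 -31.7 -26.7 -31.4 125 -35.1 -31.5 -35.4 130 -35.9 -34.7 -35.7
135 -36.6 -35.6 -37.4 140 -39.7 -38.1 -39.5 145 L/R -
```

send_rows(series=[-0.0033,0,-0.0031,0,-0.0099,0,-0.0094,0,-0.0198,0,-0.0187,0,-0.0329,0,-0.0312,0,-0.0461,0,-0.0437,0])

```text
clock: 13.4
tool_pos: [423.3, 36.7, 239.3]
tool_rot: [-0.171, 0.686, -0.686, 0.171]
contact_force: [0.0, -0.6, -5.9]
opening: 0.162
```

send_rows(series=[-0.0148,0,-0.014,0,-0.0296,0,-0.0281,0,-0.0444,0,-0.0421,0,-0.0593,0,-0.0562,0,-0.0724,0,-0.0686,0])

```text
clock: 13.82
tool_pos: [455.0, 132.1, 239.2]
tool_rot: [-0.171, 0.686, -0.686, 0.171]
contact_force: [0.4, -0.5, -4.3]
opening: 0.166
```

send_rows(series=[-0.0132,0,-0.0125,0,-0.0247,0,-0.0234,0,-0.0346,0,-0.0328,0,-0.0412,0,-0.039,0,-0.0461,0,-0.0437,0])

```text
clock: 14.23
tool_pos: [478.6, 172.3, 238.9]
tool_rot: [-0.18, 0.69, -0.678, 0.18]
contact_force: [0.3, 0.6, -5.8]
opening: 0.167
```

send_rows(series=[0,0,0,-0.03,0,0,0,-0.08,0,0,0,-0.15,0,0,0,-0.23,0,0,0,-0.32])

```text
clock: 14.65
tool_pos: [478.3, 171.5, 239.1]
tool_rot: [-0.286, 0.652, -0.64, 0.289]
contact_force: [0.4, -0.3, -5.4]
opening: 0.162
```

send_rows(series=[0,0,0,-0.09,0,0,0,-0.18,0,0,0,-0.27,0,0,0,-0.36,0,0,0,-0.45])

```text
clock: 15.07
tool_pos: [478.2, 171.5, 239.1]
tool_rot: [-0.422, 0.571, -0.56, 0.427]
contact_force: [0.3, 0.4, -4.9]
opening: 0.162
```

send_rows(series=[0,0,0,-0.09,0,0,0,-0.18,0,0,0,-0.27,0,0,0,-0.36,0,0,0,-0.45])

```text
clock: 15.48
tool_pos: [478.2, 171.4, 239.1]
tool_rot: [-0.536, 0.461, -0.452, 0.544]
contact_force: [-0.1, -0.6, -5.3]
opening: 0.163
```

send_rows(series=[0,0,0,-0.09,0,0,0,-0.18,0,0,0,-0.27,0,0,0,-0.36,0,0,0,-0.45])

```text
clock: 15.9
tool_pos: [478.2, 171.4, 239.1]
tool_rot: [-0.624, 0.328, -0.321, 0.633]
contact_force: [0.4, -1.0, -4.6]
opening: 0.168
```

send_rows(series=[0,0,0,-0.09,0,0,0,-0.18,0,0,0,-0.27,0,0,0,-0.36,0,0,0,-0.45])

```text
clock: 16.32
tool_pos: [478.3, 171.4, 239.1]
tool_rot: [-0.68, 0.178, -0.174, 0.69]
contact_force: [-0.8, -0.2, -4.9]
opening: 0.166
```

send_rows(series=[0,0,0,-0.09,0,0,0,-0.175,0,0,0,-0.255,0,0,0,-0.33,0,0,0,-0.4])

```text
clock: 16.73
tool_pos: [478.3, 171.4, 239.1]
tool_rot: [-0.701, 0.038, -0.036, 0.711]
contact_force: [0.4, 0.6, -5.1]
opening: 0.165
```

send_rows(series=[0,0,0,-0.055,0,0,0,-0.095,0,0,0,-0.12,0,0,0,-0.133,0,0,0,-0.133])

```text
clock: 17.15
tool_pos: [478.3, 171.6, 239.1]
tool_rot: [-0.702, -0.008, 0.01, 0.713]
contact_force: [0.0, 0.3, -5.1]
opening: 0.165
```

```bash
python3 plan.py 474.8 190.3 60 90;  python3 x.py 1 | awk '{print $1,$5,$7,$8}'|xargs -n24; python3 w.py w7; cp w7.png pics/ 2>/dev/null; ls pics|grep w7
```

```text
t 17.15 pos [478.2752 171.6116 239.1203] toolz yaw 91.47418294959236 y [-0.0026  0.0156 -0.9999] F [ 0.0195  0.3375 -5.0834] M [-0.5223  0.0045  0.0441] open 0.165
q [0.183 0.006 1.577 0.016 1.558 0.157]
shift [-0.0026  0.1794  0.016 ] turn 0.0257 deg 1.4741829495923753 rows>= 4.319570063228407
45 -8.8 - - 50 -18.0 - - 55 -28.3 -29.1 -29.7 60 -40.9 -40.8 -40.9 65 -41.0 -41.0 -41.1 70 -26.2 -25.9 -26.4
75 -36.3 -36.1 -36.5 80 -38.6 -38.5 -38.7 85 -39.3 -39.3 -39.4 90 -39.3 -39.2 -39.2 95 -39.3 -39.3 -39.4 100 -39.4 -39.4 -39.3
105 -38.9 -39.5 -31.2 110 -34.6 -35.2 -27.0 115 -31.5 -26.7 -27.4 120 -31.9 -26.6 -31.7 125 -34.2 -31.2 -35.1 130 -35.6 -31.8 -35.6
135 -36.6 -35.7 -37.4 140 -39.2 -36.5 -39.3 145 L/R -
pts 15737
pitch,roll deg [2.1 0.1] top z rel TCP at x=105: -37.01647671752938 tip153: -35.25642992870671 rms 1.5091988028250405 0.4207282201181928
w7.png
```

View pics/w7.png

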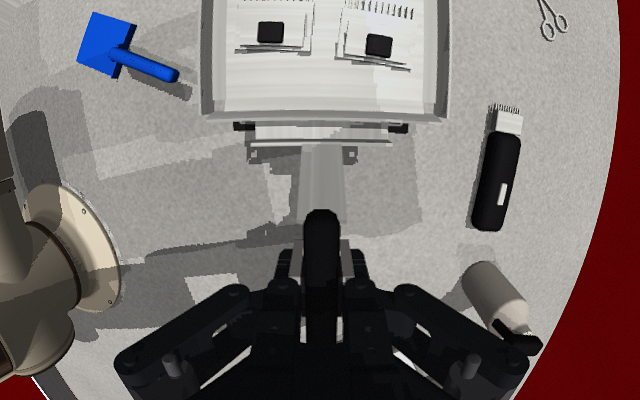

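send_rows(series=[-0.0005,0.005,0.001,0.003,-0.001,0.015,0.003,0.008,-0.002,0.03,0.007,0.013,-0.003,0.05,0.012,0.018,-0.0036,0.07,0.016,0.018])

```text
clock: 17.67
tool_pos: [473.6, 189.5, 167.9]
tool_rot: [-0.701, -0.002, 0.004, 0.713]
contact_force: [-0.7, -0.1, -6.0]
opening: 0.165
```

send_rows(series=[0,0.02,0,0,0,0.04,0,0,0,0.058,0,0,0,0.074,0,0,0,0.086,0,0])

```text
clock: 18.08
tool_pos: [472.6, 190.5, 80.9]
tool_rot: [-0.702, -0.001, 0.004, 0.713]
contact_force: [0.0, 1.2, -4.6]
opening: 0.165
```

send_rows(series=[0,0.008,0,0,0,0.013,0,0,0,0.016,0,0,0,0.0165,0,0,0,0.0165,0,0])

```text
clock: 18.5
tool_pos: [473.8, 190.9, 67.2]
tool_rot: [-0.701, -0.002, 0.004, 0.713]
contact_force: [-0.4, 0.3, -4.8]
opening: 0.162
```

```bash
python3 plan.py 473.8 190.3 50 90.5;  python3 x.py 1 | awk '{print $1,$5,$7,$8}'|xargs -n24; python3 w.py w8 >/dev/null;python3 - <<'E'
from h import *
a=cam('top');b=cam('scene')
A=cv2.resize(a['img'][140:240,230:350],(480,400),interpolation=2);B=cv2.resize(b['img'][140:260,290:440],(500,400),interpolation=2)
cv2.imwrite('pics/ab8.png',cv2.resize(np.hstack([A,B])[:,:,::-1],(800,326)))
E
```

```text
t 18.5 pos [473.8195 190.9125  67.2094] toolz yaw 90.4739831718252 y [-0.0022  0.0161 -0.9999] F [-0.3633  0.3164 -4.7576] M [-0.5388  0.0623 -0.0197] open 0.162
q [0.222 0.131 1.805 0.017 1.204 0.207]
shift [ 0.      0.0172 -0.0009] turn -0.0005 deg -0.026016828174817874 rows>= 0.41295700268689756
45 -11.2 -63.9 -63.7 50 -17.7 - - 55 -28.3 -28.9 -29.8 60 -41.1 -41.2 -41.0 65 -41.2 -41.2 -41.2 70 -25.9 -25.8 -26.3
75 -36.1 -35.6 -36.3 80 -38.6 -38.3 -38.9 85 -39.4 -39.4 -39.4 90 -39.5 -39.4 -39.4 95 -39.6 -39.6 -39.5 100 -39.6 -39.5 -39.5
105 -39.0 -39.6 -31.7 110 -35.4 -36.4 -27.1 115 -31.6 -26.9 -27.5 120 -32.0 -26.9 -31.8 125 -32.8 -30.8 -33.0 130 -35.7 -31.8 -35.9
135 -36.7 -35.9 -37.4 140 -38.8 -36.1 -39.4 145 L/R -
```

View pics/ab8.png

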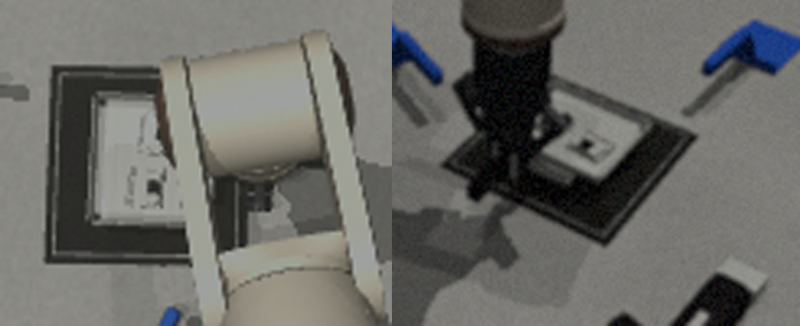

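send_rows(series=[0,0.003,0,0,0,0.008,0,0,0,0.013,0,0,0,0.016,0,0,0,0.0172,-0.0009,0])

```text
clock: 19.12
tool_pos: [473.2, 190.2, 48.8]
tool_rot: [-0.702, -0.002, 0.004, 0.713]
contact_force: [0.3, -0.1, -4.7]
opening: 0.166
```

send_rows(series=[0,0.0005,0,0,0,0.001,0,0,0,0.0015,0,0,0,0.002,0,0,0,0.002,0,0])

```text
clock: 19.53
tool_pos: [473.6, 190.2, 47.7]
tool_rot: [-0.701, -0.002, 0.004, 0.713]
contact_force: [-0.6, 0.3, -4.2]
opening: 0.166
```

send_rows(series=[0,0.0005,0,0,0,0.001,0,0,0,0.001,0,0])

```text
clock: 19.78
tool_pos: [473.5, 190.2, 46.6]
tool_rot: [-0.701, -0.002, 0.004, 0.713]
contact_force: [0.4, 0.9, -5.2]
opening: 0.168
```

```bash
python3 plan.py;  python3 x.py 1 | awk '{print $1,$5,$7,$8}'|xargs -n24
```

```text
t 19.7833 pos [473.5234 190.2357  46.5907] toolz yaw 90.4754250445206 y [-0.0029  0.0159 -0.9999] F [ 0.3727  0.924  -5.2403] M [-0.5368 -0.0271  0.0022] open 0.168
q [0.221 0.154 1.826 0.018 1.161 0.205]
45 -12.2 -43.1 -42.9 50 -21.4 -43.3 -43.0 55 -28.3 -29.1 -29.8 60 -40.9 -40.9 -40.9 65 -41.1 -41.0 -40.9 70 -25.8 -25.6 -26.0
75 -36.0 -35.5 -36.2 80 -38.5 -38.1 -38.6 85 -39.2 -39.2 -39.2 90 -39.3 -39.3 -39.3 95 -39.4 -39.4 -39.4 100 -39.5 -39.5 -39.4
105 -38.9 -39.5 -31.4 110 -35.3 -36.3 -26.8 115 -31.5 -26.8 -27.2 120 -31.8 -26.8 -31.6 125 -32.5 -30.3 -32.5 130 -35.4 -31.8 -35.8
135 -36.5 -35.7 -37.3 140 -38.7 -36.0 -39.5 145 L/R -
```

send_rows(series=[0,0.0004,0,0,0,0.0008,0,0,0,0.0008,0,0])

```text
clock: 20.08
tool_pos: [473.7, 190.2, 46.1]
tool_rot: [-0.701, -0.002, 0.004, 0.713]
contact_force: [-1.8, -1.4, 0.3]
opening: 0.162
```

send_rows(series=[0,0.0004,0,0,0,0.0007,0,0,0,0.0007,0,0])

```text
clock: 20.33
tool_pos: [473.8, 190.1, 45.8]
tool_rot: [-0.702, -0.002, 0.004, 0.713]
contact_force: [-4.7, -6.0, 9.8]
opening: 0.163
```

```bash
python3 plan.py
```

```text
t 20.3333 pos [473.8396 190.0882  45.8111] toolz yaw 90.47753988360314 y [-0.0021  0.0157 -0.9999] F [-4.6609 -5.9906  9.7813] M [-0.9178  0.653   0.1255] open 0.163
q [0.22  0.155 1.827 0.017 1.158 0.205]
```

send_rows(series=[0,-0.0005,0,0,0,-0.001,0,0,0,-0.001,0,0])

```text
clock: 20.58
tool_pos: [473.7, 190.3, 46.2]
tool_rot: [-0.701, -0.002, 0.004, 0.713]
contact_force: [-0.6, -1.6, -1.6]
opening: 0.162
```

send_rows(series=[0,-0.001,0,0,0,-0.002,0,0,0,-0.003,0,0,0,-0.004,0,0,0,-0.005,0,0], newtons=20)

```text
clock: 21.0
tool_pos: [473.5, 190.2, 51.2]
tool_rot: [-0.701, -0.002, 0.004, 0.713]
contact_force: [-0.0, -0.2, -4.8]
opening: 0.166
```

```bash
python3 plan.py;  python3 x.py 1 | awk '{print $1,$5,$7,$8}'|xargs -n24
```

```text
t 21.0 pos [473.5477 190.1868  51.2092] toolz yaw 90.47861176606901 y [-0.0029  0.0159 -0.9999] F [-0.0104 -0.1883 -4.8201] M [-0.5009  0.0336  0.0071] open 0.166
q [0.22  0.149 1.821 0.018 1.171 0.205]
45 -12.5 -48.0 -47.9 50 -20.2 -48.0 -47.8 55 -28.5 -28.9 -29.8 60 -41.2 -41.1 -41.1 65 -41.2 -41.2 -41.3 70 -26.0 -25.8 -26.3
75 -36.1 -35.6 -36.3 80 -38.7 -38.4 -38.7 85 -39.4 -39.5 -39.5 90 -39.5 -39.5 -39.4 95 -39.5 -39.5 -39.5 100 -39.6 -39.5 -39.5
105 -39.0 -39.8 -31.5 110 -35.4 -36.3 -27.1 115 -31.6 -27.0 -27.4 120 -32.1 -26.9 -31.8 125 -32.8 -30.7 -33.0 130 -35.7 -31.9 -35.9
135 -36.7 -36.0 -37.6 140 -39.1 -36.2 -39.3 145 L/R -
```

send_rows(series=[0,0.001,0,0,0,0.0025,0,0,0,0.004,0,0,0,0.005,0,0,0,0.0055,0,0])

```text
clock: 21.47
tool_pos: [473.6, 190.1, 45.8]
tool_rot: [-0.702, -0.002, 0.004, 0.713]
contact_force: [-5.4, -6.9, 9.3]
opening: 0.165
```

send_rows(series=[0,0,0,0,0,0,0,0,0,0,0,0,0,0,0,0,0,0,0,0], jaw=0.5)

```text
clock: 21.88
tool_pos: [473.7, 190.3, 45.7]
tool_rot: [-0.701, -0.002, 0.004, 0.713]
contact_force: [0.8, -0.8, -0.0]
opening: 0.499
```

```bash
python3 plan.py;  python3 x.py 1 | awk '{print $1,$5,$7,$8}'|xargs -n24
```

```text
t 21.8833 pos [473.6527 190.3417  45.7319] toolz yaw 90.47624493464464 y [-0.0026  0.0161 -0.9999] F [ 0.7896 -0.754  -0.0323] M [0.0178 0.0129 0.0681] open 0.499
q [0.221 0.155 1.827 0.018 1.159 0.205]
45 -11.2 -42.2 -42.0 50 -22.2 -42.3 -42.2 55 -27.5 -28.6 -28.7 60 -40.4 -40.4 -40.4 65 -40.4 -40.5 -40.4 70 -25.3 -25.2 -25.5
75 -35.4 -35.1 -35.6 80 -38.0 -37.8 -38.0 85 -38.7 -38.9 -38.7 90 -38.9 -39.0 -38.8 95 -39.0 -39.2 -38.8 100 -39.0 -39.2 -38.9
105 -38.5 -39.3 -31.2 110 -35.0 -35.9 -26.8 115 -31.1 -26.6 -26.8 120 -31.6 -26.6 -31.3 125 -32.4 -30.3 -32.0 130 -35.1 -31.6 -35.5
135 -36.4 -35.6 -37.1 140 -38.3 -35.8 -38.9 145 L/R -
```

send_rows(series=[0,-0.012,0,0,0,-0.0243,-0.01,0,0,-0.0243,-0.035,0,0,-0.0243,-0.055,0,0,-0.0243,-0.062,0])

```text
clock: 22.35
tool_pos: [474.2, 126.2, 69.1]
tool_rot: [-0.702, -0.002, 0.004, 0.713]
contact_force: [-0.1, -0.4, 0.4]
opening: 0.502
```

send_rows(series=[0,0,0,0,0,0,0,0,0,0,0,0,0,0,0,0,0,0,0,0], jaw=1, newtons=20)

```text
clock: 22.77
tool_pos: [474.2, 128.4, 69.0]
tool_rot: [-0.702, -0.002, 0.004, 0.713]
contact_force: [0.1, -2.9, 3.0]
opening: 0.179
```

```bash
python3 plan.py
```

```text
t 22.7667 pos [474.2497 128.3848  69.0448] toolz yaw 90.523312535468 y [-0.0026  0.0157 -0.9999] F [ 0.1482 -2.9101  2.9545] M [-0.478  -0.0455 -0.0131] open 0.179
q [0.097 0.092 1.845 0.017 1.206 0.082]
```

Now raise, expecting a hinge about the tip.

send_rows(series=[0,-0.002,0,0,0,-0.004,0,0,0,-0.006,0,0,0,-0.008,0,0,0,-0.009,0,0])

```text
clock: 23.18
tool_pos: [474.2, 127.9, 78.2]
tool_rot: [-0.701, -0.002, 0.004, 0.713]
contact_force: [-0.3, 1.5, -2.5]
opening: 0.172
```

```bash
sed -i 's/range(45,150,5)/range(int(sys.argv[2]) if len(sys.argv)>2 else 45,220,5)/' x.py; python3 plan.py; python3 x.py 1 105| awk '{print $1,$5,$7,$8}'|xargs -n24; python3 - <<'E'
from h import *
b=cam('scene')
cv2.imwrite('pics/s10.png',cv2.resize(b['img'][130:260,280:440],(800,600),interpolation=2)[:,:,::-1])
E
```

```text
t 23.1833 pos [474.1718 127.8659  78.2069] toolz yaw 90.48196351089156 y [-0.0028  0.0161 -0.9999] F [-0.2848  1.5177 -2.5022] M [ 0.0241  0.0127 -0.0439] open 0.172
q [0.096 0.081 1.836 0.017 1.226 0.081]
105 -36.2 - - 110 -46.5 - - 115 -56.1 -56.6 -56.3 120 L/R - 125 L/R - 130 -55.1 -55.2 -55.0 135 -64.8
-64.8 -64.8 140 L/R - 145 L/R - 150 L/R - 155 L/R - 160 L/R - 165 L/R - 170 L/R - 175
L/R - 180 L/R - 185 L/R - 190 L/R - 195 L/R - 200 L/R - 205 L/R - 210 L/R - 215
L/R -
```

View pics/s10.png

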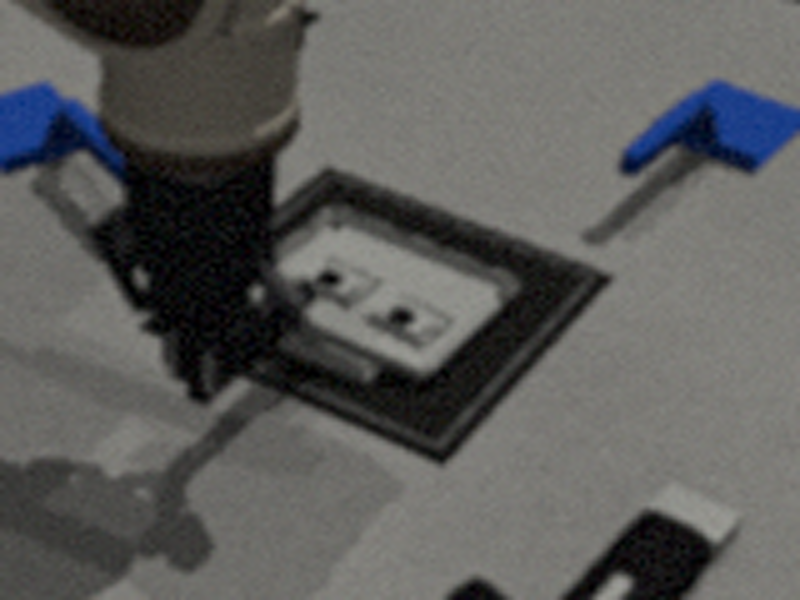

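send_rows(series=[0,-0.002,0,0,0,-0.005,0,0,0,-0.008,0,0,0,-0.011,0,0,0,-0.013,0,0])

```text
clock: 23.7
tool_pos: [474.4, 127.5, 91.5]
tool_rot: [-0.701, -0.002, 0.004, 0.713]
contact_force: [-0.0, 0.7, -1.9]
opening: 0.171
```

send_rows(series=[0,0,-0.001,0,0,0,-0.003,0,0,0,-0.006,0,0,0,-0.01,0,0,0,-0.014,0])

```text
clock: 24.12
tool_pos: [474.3, 113.1, 90.6]
tool_rot: [-0.701, -0.002, 0.004, 0.713]
contact_force: [-0.2, 0.8, -2.2]
opening: 0.176
```

```bash
python3 plan.py; python3 - <<'E'
from h import *
b=cam('scene')
cv2.imwrite('pics/s11.png',cv2.resize(b['img'][130:260,280:440],(800,600),interpolation=2)[:,:,::-1])
E
```

```text
t 24.1167 pos [474.255  113.104   90.6025] toolz yaw 90.4802066243986 y [-0.003   0.0159 -0.9999] F [-0.1527  0.7648 -2.1679] M [-0.0357  0.0166  0.0236] open 0.176
q [0.065 0.062 1.829 0.017 1.252 0.051]
```

View pics/s11.png

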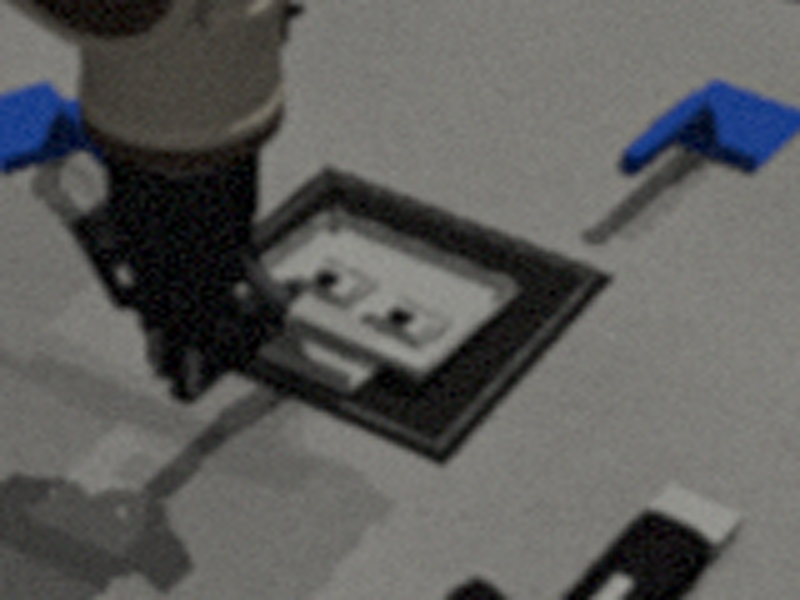

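send_rows(series=[0,0,-0.004,0,0,0,-0.01,0,0,0,-0.016,0,0,0,-0.022,0,0,0,-0.028,0])

```text
clock: 24.58
tool_pos: [474.6, 84.9, 90.3]
tool_rot: [-0.701, -0.002, 0.004, 0.713]
contact_force: [1.0, 1.4, -2.8]
opening: 0.178
```

send_rows(series=[0,0,-0.006,0,0,0,-0.012,0,0,0,-0.018,0,0,0,-0.024,0,0,0,-0.03,0])

```text
clock: 25.0
tool_pos: [474.8, 54.9, 89.8]
tool_rot: [-0.701, -0.002, 0.004, 0.713]
contact_force: [-0.2, 0.9, -1.2]
opening: 0.177
```

send_rows(series=[0,0,-0.007,0,0,0,-0.015,0,0,0,-0.024,0,0,0,-0.033,0,0,0,-0.04,0])

```text
clock: 25.42
tool_pos: [475.2, 14.5, 89.2]
tool_rot: [-0.701, -0.002, 0.004, 0.713]
contact_force: [1.3, 0.6, -1.1]
opening: 0.175
```

```bash
python3 plan.py; python3 - <<'E'
from h import *
b=cam('scene');a=cam('top')
A=cv2.resize(a['img'][140:240,230:350],(480,400),interpolation=2);B=cv2.resize(b['img'][130:260,260:440],(554,400),interpolation=2)
cv2.imwrite('pics/ab12.png',cv2.resize(np.hstack([A,B])[:,:,::-1],(800,309)))
E
```

```text
t 25.4167 pos [475.1511  14.4538  89.1582] toolz yaw 90.46334997747287 y [-0.0028  0.0158 -0.9999] F [ 1.3127  0.5767 -1.0953] M [-0.0987 -0.0459  0.0452] open 0.175
q [-0.142  0.04   1.856  0.016  1.251 -0.156]
```

View pics/ab12.png

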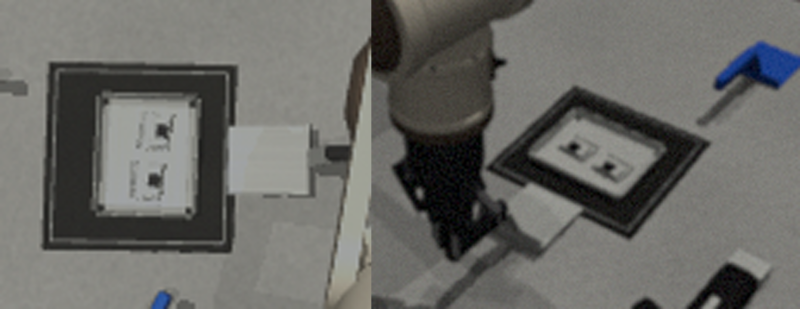

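send_rows(series=[0,0,-0.006,0,0,0,-0.016,0,0,0,-0.028,0,0,0,-0.04,0,0,0,-0.048,0])

```text
clock: 25.93
tool_pos: [475.6, -33.8, 88.4]
tool_rot: [-0.702, -0.002, 0.004, 0.713]
contact_force: [-1.0, -0.5, -1.6]
opening: 0.176
```

send_rows(series=[0,0.004,0,0,0,0.008,0,0,0,0.012,0,0,0,0.015,0,0,0,0.017,0,0])

```text
clock: 26.35
tool_pos: [475.4, -31.7, 70.9]
tool_rot: [-0.701, -0.002, 0.004, 0.713]
contact_force: [0.4, -0.4, 0.1]
opening: 0.175
```

```bash
python3 plan.py; sed -i 's/>-65/>-90/' x.py; python3 x.py 1 95| awk '{print $1,$5,$7,$8}'|xargs -n24
python3 - <<'E'
from h import *
c=cam('top');g=cv2.cvtColor(c['img'],cv2.COLOR_RGB2GRAY)
def rect(m,z,roi):
    k=np.zeros_like(g);x0,y0,x1,y1=roi;k[y0:y1,x0:x1]=m[y0:y1,x0:x1]
    cs,_=cv2.findContours(k,0,1);q=max(cs,key=cv2.contourArea);r=cv2.minAreaRect(q);W=ray(c,cv2.boxPoints(r),z);print(W.mean(0),np.linalg.norm(W[0]-W[1]),np.linalg.norm(W[1]-W[2]),np.degrees(np.arctan2(*(W[1]-W[0])[[1,0]])))
rect((g<100).astype(np.uint8),4,(238,150,312,230))
rect((g>110).astype(np.uint8),20,(250,166,300,216))
E
```

```text
t 26.35 pos [475.3531 -31.7458  70.8578] toolz yaw 90.50267690465446 y [-0.0033  0.0162 -0.9999] F [ 0.3619 -0.4452  0.0711] M [-0.0094 -0.0035 -0.0029] open 0.175
q [-0.239  0.063  1.872  0.016  1.213 -0.253]
95 -70.8 -72.2 -71.9 100 -71.3 -72.2 -71.9 105 -71.5 -72.2 -72.0 110 -71.7 -72.3 -72.1 115 -54.6 -56.8 -56.9 120 -68.0 -68.2 -67.9
125 -68.3 -68.3 -68.2 130 -68.5 -68.5 -68.5 135 -68.7 -68.6 -68.6 140 -68.9 -69.0 -68.8 145 -69.2 -69.3 -69.1 150 -69.5 -69.5 -69.4
155 L/R - 160 L/R - 165 L/R - 170 L/R - 175 L/R - 180 L/R - 185 L/R - 190 L/R -
195 L/R - 200 L/R - 205 L/R - 210 L/R - 215 L/R -
[476.5 318.    4. ] 221.1366478789739 224.49056059705424 1.092379470724605
[473.9 306.4  20. ] 111.0143904632475 133.10349516149446 -88.41321515538061
```

```bash
python3 - <<'E'
from h import *
c=cam('top');P=cloud(c);m=(P[...,2]>9)&(P[...,2]<40)&(abs(P[...,0]-475)<105)&(abs(P[...,1]-318)<105)
q=P[m];print(m.sum(),q[:,:2].min(0),q[:,:2].max(0));r=cv2.minAreaRect(q[:,:2].astype(np.float32));print(r)
m=(P[...,2]<7.5)&(P[...,2]>2.5)&(abs(P[...,0]-475)<130)&(abs(P[...,1]-318)<130);q=P[m];print(cv2.minAreaRect(q[:,:2].astype(np.float32)))
g=cv2.cvtColor(c['img'],cv2.COLOR_RGB2GRAY)
print(g[190,240:312]);print(g[155:226,275])
print(ray(c,[(0,0)],20)[0],ray(c,[(639,399)],20)[0])
E
```

```text
930 [370.2 213.3] [579.8 422.6]
((474.52154541015625, 318.1549987792969), (209.5868377685547, 207.9562225341797), 0.6237637400627136)
((474.72821044921875, 318.21392822265625), (259.5921630859375, 259.6674499511719), 0.09333619475364685)
[136 136 138 136 110  44  45  98  43  41  44  42  42  41  43  42  43  43
  43  42  97  71  87 138 146 161 161 161 160 161 161 161 161 161 161 161
 162 161 161 161 160 161 161 160 161 161 161 161 161 160 155 149 131 135
  36  36  43  42  43  42  43  43  80  59  43  51 136 136 137 134 134 137]
[133 133 134 132 132  85  45  59  79  46  44  43  44  41  42 103  86 140
 144 157 161 157 156 158 155 126 124 133 134 134 148 131 142 160 161 161
 161 161 161 161 161 160 161 160 161 161 161 161 161 161 161 157 144 128
 135  55  43  43  43  45  42  44  43  97  48  45 103 131 135 137 135]
[1162.  1370.2   20. ] [-206.9 -949.8   20. ]
```

send_rows(series=[0,0.002,0,0,0,0.004,0,0,0,0.0055,0,0,0,0.0065,0,0,0,0.007,0,0])

```text
clock: 26.92
tool_pos: [475.6, -32.2, 64.4]
tool_rot: [-0.702, -0.002, 0.004, 0.713]
contact_force: [-1.2, -2.1, 2.7]
opening: 0.175
```

```bash
python3 plan.py; python3 x.py 1 115| awk '{print $1,$5,$7,$8}'|head -8|xargs -n24
```

```text
t 26.9167 pos [475.5666 -32.1868  64.4094] toolz yaw 90.4741983370349 y [-0.0026  0.0157 -0.9999] F [-1.2243 -2.0689  2.6928] M [-0.1931 -0.0067  0.0231] open 0.175
q [-0.239  0.071  1.879  0.016  1.198 -0.254]
115 -57.7 -61.8 -63.1 120 -64.0 -64.0 -64.1 125 -64.1 -64.2 -64.1 130 -64.1 -64.1 -64.2 135 -64.3 -64.3 -64.4 140 -64.3 -64.4 -64.3
145 -64.3 -64.3 -64.1 150 -64.8 -64.8 -65.1
```

send_rows(series=[0,0,0,0,0,0,0,0,0,0,0,0,0,0,0,0,0,0,0,0], jaw=0)

```text
clock: 27.38
tool_pos: [475.4, -32.0, 64.4]
tool_rot: [-0.701, -0.002, 0.004, 0.713]
contact_force: [0.3, -0.3, -0.6]
opening: 0.873
```

send_rows(series=[0,-0.01,0,0,0,-0.03,0,0,0,-0.06,0,0,0,-0.09,0,0,0,-0.12,0,0])

```text
clock: 27.8
tool_pos: [475.5, -33.9, 186.5]
tool_rot: [-0.701, -0.002, 0.004, 0.713]
contact_force: [-0.1, 0.6, 0.4]
opening: 1.006
```

send_rows(series=[0,-0.03,-0.03,0,0,-0.06,-0.06,0,0,-0.08,-0.09,0,0,-0.08,-0.11,0,0,-0.08,-0.11,0])

```text
clock: 28.22
tool_pos: [477.0, -148.5, 264.4]
tool_rot: [-0.702, -0.002, 0.002, 0.712]
contact_force: [0.3, -0.6, -0.3]
opening: 1.005
```

```bash
python3 plan.py; python3 - <<'E'
from h import *
a=cam('top');save(a,'end.png')
P=cloud(a);m=(P[...,2]>-3)&(P[...,2]<6)
g=cv2.cvtColor(a['img'],cv2.COLOR_RGB2GRAY)
cv2.imwrite('pics/endc.png',cv2.resize(a['img'][90:250,220:480],(780,480),interpolation=2)[:,:,::-1])
E
```

```text
t 28.2167 pos [ 477.0037 -148.4697  264.3654] toolz yaw 90.3209613512901 y [-0.001   0.0142 -0.9999] F [ 0.3357 -0.6313 -0.2998] M [-0.0792  0.0048  0.0407] open 1.005
q [-0.464 -0.014  1.546  0.012  1.616 -0.469]
```

View pics/endc.png

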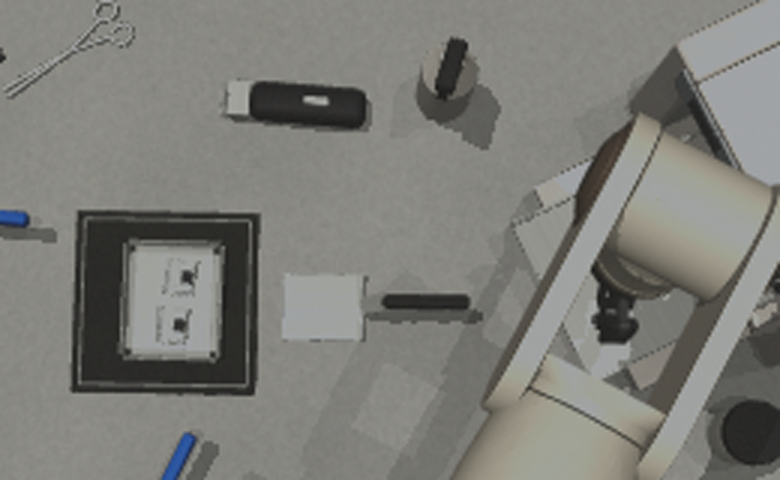

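```bash
python3 -c "
from rig import manip
print(manip.sign_off())"
```

```text
the job is handed in; nothing more can be done
None
```

I moved the tray with both blades from the steriliser shelf to the heat mat. I then drew the lifter out, laid it plate down on the bare counter about 30 mm clear of the mat, and handed the job in at about 28 s.

**Last checks:**
- **Tray:** in the final top view it lies on the mat with both blades inside. It is about 8 mm off the mat's centre, towards the side the lifter was drawn out from. It slid a little during the withdrawal. I left it there rather than risk nudging it.
- **Lifter:** just before release, the wrist camera's depth showed the plate level on the counter.
- **Bystanders:** the sprayer, clipper and jar look untouched. The highest contact force I read was about 20 N.

**What went differently:**
- **Wrist joint limit:** the last wrist joint hit its limit during the carry, which tilted the tool by about 0.9 degrees. The tray stayed practically level.
- **Freeing the tray:** loosening the grip to 20 N did not let the lifter tip forward so the tray could come off. I set the lifter down, let go and held it again lightly at the end of its grip so it could pivot. That worked.

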